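# Slip test of amplifier modules on the incline

### The job

One of the two grey amplifier modules with the red band has lost the grip of its feet. Try each of them in turn on the yellow start frame of the tilted ramp, long side down the slope, and let go: the one that slides must run down by itself into the red catch tray at the foot and be left there, and the one that stays put for a second must then be moved into the green tray, standing flat on its feet.

Things in the scene. Friction and masses are not known exactly. Their poses are not given: they have to be found in the camera images.
- module_a: One grey amplifier module: box with a red band and a black panel with brass sockets on top, 70 (its x) x 46 (y) x 38 mm high (z), the lowest 4 mm being four black feet; about 0.16 kg. Origin: centre of its underside. Either end may point downhill. One of the two has gripping feet and stays on the ramp, the other smooth feet and slides down within a second; only the ramp shows which.
- module_b: The other grey amplifier module: box with a red band and a black panel with brass sockets on top, 70 (its x) x 46 (y) x 38 mm high (z), the lowest 4 mm being four black feet; about 0.16 kg. Origin: centre of its underside. Either end may point downhill. One of the two has gripping feet and stays on the ramp, the other smooth feet and slides down within a second; only the ramp shows which.
- test_ramp: Fixed aluminium ramp, 20 deg, 130 mm wide, no rails. Origin: on the table below the centre of its yellow start frame (106 x 82 mm, flush); x level, downhill; y across; z up. Surface height: 64.6 mm at the frame's centre, 90 at its top end (x = -70 mm), 10 at its foot (x = 150). Red catch tray: floor 10 mm high, x = 150 to 270, 130 wide; side walls 40 mm high from x = 140, end wall 55.
- pass_tray: Fixed green open tray for the module that grips: 160 x 160 mm outside, walls 4 mm thick and 12 mm high, floor 4 mm thick. Origin: centre of its underside, on the table; x and y along its sides.
Things that resemble listed ones, but are neither listed nor needed, are in the scene too. What is shaped like the module_a but pink is not meant. What is shaped like the module_b but orange is not meant.

How it is judged (in metres and radians):
On the way:
1. the module whose feet grip stands by itself on the start frame of the ramp, let go and still (((x of module_a in the frame of test_ramp between -0.03 and 0.03 m and y of module_a in the frame of test_ramp between -0.03 and 0.03 m and z of module_a in the frame of test_ramp between 0.045 and 0.085 m and angle between module_a's own z axis and vertical between 0.25 and 0.45 rad and contact force between module_a and the fingers below 0.1 N and linear speed of module_a below 0.01 m/s and angle between the x axis of module_a and the x axis of test_ramp, either way round below 0.56 rad) or (x of module_b in the frame of test_ramp between -0.03 and 0.03 m and y of module_b in the frame of test_ramp between -0.03 and 0.03 m and z of module_b in the frame of test_ramp between 0.045 and 0.085 m and angle between module_b's own z axis and vertical between 0.25 and 0.45 rad and contact force between module_b and the fingers below 0.1 N and linear speed of module_b below 0.01 m/s and angle between the x axis of module_b and the x axis of test_ramp, either way round below 0.56 rad))), for 0.4 s.
At the end, for the whole second after the job is handed in: The module that grips stands flat on its feet in the green tray (centre within 53 mm of the tray's centre along each side, upright within 6 degrees), the module that slides lies in the red catch tray at the foot of the ramp, both released and at rest (((x of module_a in the frame of pass_tray between -0.053 and 0.053 m and y of module_a in the frame of pass_tray between -0.053 and 0.053 m and z of module_a in the frame of pass_tray between -0.002 and 0.012 m and angle between module_a's own z axis and vertical below 0.1 rad and linear speed of each of module_a, module_b below 0.02 m/s and x of module_b in the frame of test_ramp between 0.14 and 0.27 m and y of module_b in the frame of test_ramp between -0.065 and 0.065 m and z of module_b in the frame of test_ramp between 0 and 0.04 m) or (x of module_b in the frame of pass_tray between -0.053 and 0.053 m and y of module_b in the frame of pass_tray between -0.053 and 0.053 m and z of module_b in the frame of pass_tray between -0.002 and 0.012 m and angle between module_b's own z axis and vertical below 0.1 rad and linear speed of each of module_b, module_a below 0.02 m/s and x of module_a in the frame of test_ramp between 0.14 and 0.27 m and y of module_a in the frame of test_ramp between -0.065 and 0.065 m and z of module_a in the frame of test_ramp between 0 and 0.04 m))); the robot touches nothing.
It fails at once if a module is carried or pushed by hand over the lower ramp (more than 90 mm downhill of the frame's centre) or into the catch tray, or handled there, instead of sliding there by itself ((x of module_a in the frame of test_ramp between 0.09 and 0.3 m and y of module_a in the frame of test_ramp between -0.08 and 0.08 m and contact force between module_a and the fingers above 0.3 N) or (x of module_b in the frame of test_ramp between 0.09 and 0.3 m and y of module_b in the frame of test_ramp between -0.08 and 0.08 m and contact force between module_b and the fingers above 0.3 N)).
It also fails if it takes over 72 s, if anything falls off the work surface, if the arm or the gripper's body presses on something with over 40 N, if the wrist force passes 120 N, or if a joint passes its speed limit or range.

### The arm

A 7-joint arm with a two-finger parallel gripper is mounted at the origin on the work surface. World frame = base frame: x ahead of the robot, y to its left, z up, the work surface at z = 0. Lengths are in m, angles in degrees, forces in N, time in s.
With the tool pointing down it reaches from about 0.425 to 0.875 m from the base axis. Payload 4.7 kg.
Tool frame: the origin (TCP) lies on the centre line of the jaws, within the pads' length; the fingertips stand 11 mm ahead of it and the grasp point (between the pads) lies 8 mm behind it (finger_overhang is the x of the fingertips in the tool frame, in m); x points along the fingers, z is the direction in which the jaws open and shut, and the axes are right-handed (so a half turn about x gives the same grasp; the last joint's range is limited). The gripper opens to 87 mm and grips with 3 to 60 N. Pads are 19 mm wide; open, the fingers measure 117 mm over their backs; the gripper's body (75 mm by 190 mm) begins 51 mm behind the grasp point.
Start: joints at [-68.978, 18.392, -4.016, 83.108, 1.295, 78.541, -3.26], TCP at [0.225, 0.61, 0.234] pointing down, gripper open.
Joint ranges: [-163.93, 163.93], [-17.29, 119.83], [-79.2, 71.16], [3.27, 140.29], [-89.18, 269.18], [5.43, 117.66], [-154.24, 154.24]. Speed limits (degrees/s): [147.25, 147.25, 180, 180, 180, 180, 180].

### API

Orientations are given as [roll, pitch, yaw] about the fixed x, y, z axes, in that order (R = Rz(yaw) Ry(pitch) Rx(roll)).
In Python, from cell import get_obs, read_camera, sign_off, cut_out, finger_overhang gives the robot as it stands.
- The arm moves only by the tool servo_tool, never from a script. Its argument "rows" is one flat list of numbers, 5 for each row, row after row: the shift along the world's x, y, z in mm, then the turn about the world's z in degrees, then the closure, from 0 (fully open) to 1 (shut). A call has 1 to 10 rows; each row is the pose to reach, as a shift and turn from the pose commanded when the call began; what a row does not reach only later rows make up. A row lasts 1/12 s, in which the tool goes at most 41.7 mm and 7.16 degrees, less where a joint would pass 70% of its speed; a pose out of reach is approached as far as the arm can. A call with a gripper value outside its range is refused whole. The fingers move at their own pace and stop on an object; "force" is the grip in N (left out, the last holds). Time passes only in rows, so rows that repeat a pose let the fingers close. It gives the time, the measured TCP pose, the force and the opening at its end, in the units of the state.
- get_obs(): the state, without advancing time (a new reading comes with each control period).
- read_camera(name): name is "side" or "top"; returns a dict with "frame" (384x512x3 uint8, blue, green, red), "range_z" (384x512 float32, m along the optical axis (not along the pixel's ray), 0 where there is no reading), "intrinsics" (3x3 intrinsics, pixels), "cam_to_world" (4x4, takes a point from camera to world coordinates). Camera axes: x right, y down, z forward; pixel columns grow to the right and rows downward; lengths in m; the calibration is good to about 2 mm. A picture is of the moment at which its call begins.
- sign_off(): hands the job in, once; it reports no verdict.
Trained networks look in a picture, given as the dict that the camera call returned (one of the last four; its "shot" number tells which), for a name from the list of things; names that differ only in an ending like _2 or _b are one class to them, and where a whole thing is asked for, a point or a joint stands for the part that bears it (a point fixed in the world has none). Each returns a list of dicts, best first, with "score" (0 to 1); they miss things now and then, are a little off and sometimes report something else, mostly with a low value. They report only what shows in the picture. A call takes as long as a camera call. They do not tell look-alikes from the thing itself.
- cut_out(name, picture): "pixels" (384x512 bool, what is visible of it) and "extent" ([centre column, centre row, width, height] in pixels, round what is visible of it).
The state is a dict: "time_s": time; "qpos": joint angles; "joint_velocities": joint speeds; "effort": joint torques, N m; "tool_pos": TCP position; "tool_rot": TCP orientation; "force": force on the tool from outside, world axes, zero at the start; "wrist_torque": the same for the moment, N m; "grip_width": finger opening in m.
Only numpy, scipy, OpenCV 4.12 (cv2) and the standard library are available. Lean on these libraries where they do the work, as an engineer would, in place of code of your own. Each camera call takes 0.05 s, during which the arm holds its last target.

## Working session

There is one attempt and no reset: what is moved stays moved. The work goes in short steps, Python scripts to look and compute and a tool call to move; the robot and the scene stay as the last step left them, time stands still between calls to the robot, and variables do not carry over. Pictures are saved under pics/ and viewed, and the job is handed in when it is done.

Besides the shell and the picture viewer there is one more tool, called after ">>>" as name(argument=value, ...) on one line, values as JSON. servo_tool: Moves the arm, as the interface text tells. Its arguments: {"type":"object","properties":{"rows":{"type":"array"},"force":{"type":"number"}},"required":["rows"]}

```bash
ls; mkdir -p pics; cat > h.py <<'E'
import numpy as np, cv2
from cell import *
def pts(d):
    z=d["range_z"];K=d["intrinsics"];T=d["cam_to_world"]
    v,u=np.mgrid[0:z.shape[0],0:z.shape[1]]
    P=np.stack([(u-K[0,2])/K[0,0]*z,(v-K[1,2])/K[1,1]*z,z],-1)
    W=P@T[:3,:3].T+T[:3,3]
    W[z<=0]=np.nan
    return W
E
python3 - <<'E'
from h import *
o=get_obs();print(o)
for n in("top","side"):
    d=read_camera(n);cv2.imwrite(f"pics/{n}0.png",d["frame"]);np.savez(f"{n}0.npz",**{k:d[k] for k in("frame","range_z","intrinsics","cam_to_world")})
    print(n,d["cam_to_world"])
    W=pts(d)
    for t in("module_a","test_ramp","pass_tray"):
        for r in cut_out(t,d):
            m=r["pixels"];print(n,t,r["score"],r["extent"],np.nanmedian(W[m],0).round(3),np.nanpercentile(W[m],98,axis=0).round(3),np.nanpercentile(W[m],2,axis=0).round(3))
E
```

```text
pics
{'time_s': 0.0, 'qpos': array([-68.97791232,  18.44041486,  -4.015551  ,  83.17461705,
         1.29759159,  78.53954912,  -3.25963805]), 'joint_velocities': array([-0.02793822,  0.01620033,  0.04481989,  0.05442064, -0.03308546,
       -0.03649049,  0.00524426]), 'effort': array([ 1.47764426e-04, -4.91292965e+01, -4.03563436e-01, -3.12526166e+01,
       -6.38159411e-02,  4.35472280e-02,  1.62308652e-04]), 'tool_pos': array([0.2244756 , 0.60945138, 0.23244863]), 'tool_rot': array([-175.71234007,   89.89049815, -105.92378652]), 'force': array([ 0.20970611,  0.03661383, -0.8033953 ]), 'wrist_torque': array([-0.05420998,  0.03302242,  0.04871968]), 'grip_width': 0.08694074064705695}
top [[ 0.01929746 -0.98500467  0.17144503  0.35742852]
 [-0.99972385 -0.0213099  -0.00990531  0.09556432]
 [ 0.01341026 -0.17120654 -0.98514389  0.77954547]
 [ 0.          0.          0.          1.        ]]
top module_a 0.98 [179.8, 219.4, 38.3, 42.3] [0.42  0.231 0.039] [0.457 0.262 0.041] [0.386 0.203 0.002]
top module_a 0.93 [121.6, 254.2, 32.8, 37.1] [0.352 0.343 0.038] [0.388 0.373 0.042] [0.319 
[... 601 characters left out ...]
]
 [ 0.          0.          0.          1.        ]]
side module_a 0.96 [208.8, 135.4, 29.5, 27.0] [0.354 0.331 0.038] [0.388 0.37  0.043] [0.32  0.317 0.007]
side module_a 0.82 [239.0, 164.2, 35.0, 24.5] [0.421 0.22  0.038] [0.459 0.251 0.042] [0.386 0.199 0.009]
side module_a 0.6 [205.5, 204.7, 32.2, 35.6] [0.338 0.093 0.038] [0.374 0.128 0.042] [0.302 0.066 0.011]
side module_a 0.57 [256.4, 209.1, 31.6, 29.4] [0.456 0.062 0.038] [0.492 0.096 0.042] [0.421 0.045 0.007]
side test_ramp 0.62 [306.9, 305.7, 84.9, 152.6] [ 0.524 -0.206  0.037] [ 0.604 -0.063  0.089] [ 0.438 -0.326  0.008]
side pass_tray 0.66 [319.0, 172.1, 78.4, 55.4] [0.623 0.187 0.006] [0.702 0.271 0.014] [0.545 0.109 0.002]
```

View pics/top0.png

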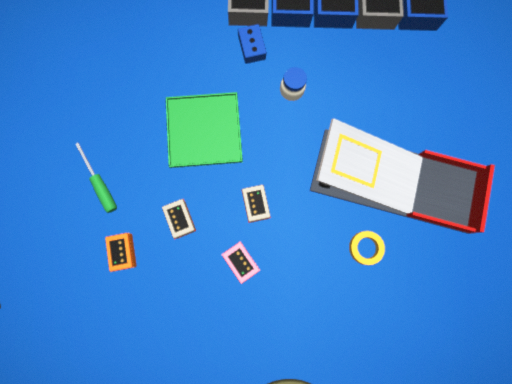

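View pics/side0.png

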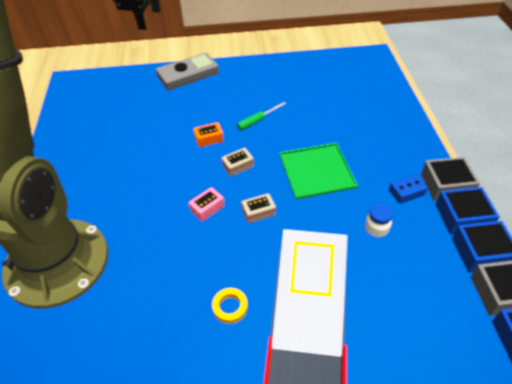

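```bash
cat > m.py <<'E'
from h import *
def ramp(d):
    W=pts(d);f=d["frame"].astype(int)
    hsv=cv2.cvtColor(d["frame"],cv2.COLOR_BGR2HSV)
    y=(hsv[...,0]>18)&(hsv[...,0]<38)&(hsv[...,1]>90)&(W[...,2]>0.035)&(W[...,2]<0.1)
    n,l,s,c=cv2.connectedComponentsWithStats(y.astype(np.uint8),connectivity=8)
    i=1+np.argmax(s[1:,4]);q=W[l==i]
    return q
def rect(q):
    r=cv2.minAreaRect((q[:,:2]*1000).astype(np.float32))
    return r
E
python3 - <<'E'
from m import *
from scipy.spatial.transform import Rotation as R
o=get_obs();M=R.from_euler('xyz',o['tool_rot'],degrees=True).as_matrix();print(M.round(3))
for n in("top","side"):
    d=dict(np.load(f"{n}0.npz"));W=pts(d)
    q=ramp(d);print(n,"yellow",len(q),q.mean(0),cv2.boxPoints(rect(q)).round(0).tolist(),rect(q))
    c=q.mean(0);A=np.c_[q[:,:2]-c[:2],np.ones(len(q))];s=np.linalg.lstsq(A,q[:,2],rcond=None)[0];print("slope",s,np.degrees(np.arctan(np.hypot(*s[:2]))),"downhill dir",np.degrees(np.arctan2(-s[1],-s[0])))
    for p in [(.42,.231),(.456,.075)]:
        m=(W[...,2]>0.03)&(np.hypot(W[...,0]-p[0],W[...,1]-p[1])<0.055)
        r=rect(W[m]);print(n,p,m.sum(),r,cv2.boxPoints(r).round(0).tolist(),np.nanpercentile(W[m][:,2],[5,50,95]))
    # table
    m=(W[...,2]>-.02)&(W[...,2]<.02)&(d["frame"][...,0]>150)&(d["frame"][...,2]<60);print("table z",np.median(W[m][:,2]))
f=cv2.imread("pics/top0.png");cv2.imwrite("pics/z.png",cv2.resize(f[170:300,90:290],None,fx=4,fy=4,interpolation=2))
E
```

```text
[[-0.    -0.938  0.345]
 [-0.     0.345  0.938]
 [-1.    -0.    -0.   ]]
top yellow 515 [ 0.54254369 -0.12480252  0.06626086] [[491.0, -165.0], [571.0, -185.0], [595.0, -88.0], [515.0, -69.0]] ((542.9842529296875, -126.81314849853516), (99.4854965209961, 82.85281372070312), 76.1983642578125)
slope [0.08868496 0.35325632 0.06626086] 20.01255504770143 downhill dir -104.09284584732649
top (0.42, 0.231) 793 ((421.7381591796875, 233.42059326171875), (70.16128540039062, 46.316444396972656), 22.910310745239258) [[380.0, 241.0], [398.0, 198.0], [463.0, 226.0], [445.0, 268.0]] [0.0358347  0.03868843 0.04103923]
top (0.456, 0.075) 757 ((456.76611328125, 75.60728454589844), (70.30514526367188, 45.8980827331543), 13.091130256652832) [[417.0, 90.0], [428.0, 45.0], [496.0, 61.0], [486.0, 106.0]] [0.03603402 0.03863726 0.04088079]
table z 0.0009241645569372237
side yellow 1104 [ 0.02700812 -0.04243195  0.0506699 ] [[-80.0, -35.0], [-40.0, -110.0], [114.0, -30.0], [74.0, 46.0]] ((17.085716247558594, -32.27299499511719), (173.5153350830078, 85.16752624511719), 27.71440887451172)
slope [ 0.04238783 -0.0269289   0.0506699 ] 2.874890716767836 downhill dir 147.57229580549978
side (0.42, 0.231) 413 ((422.1635437011719, 229.96942138671875), (69.56037902832031, 50.65157699584961), 22.618572235107422) [[380.0, 240.0], [400.0, 193.0], [464.0, 220.0], [445.0, 267.0]] [0.03256686 0.0392373  0.0420739 ]
side (0.456, 0.075) 527 ((457.6868591308594, 72.24677276611328), (70.86186218261719, 48.475555419921875), 13.369285583496094) [[418.0, 88.0], [429.0, 40.0], [498.0, 57.0], [487.0, 104.0]] [0.03290371 0.03926586 0.04207559]
table z 0.0016369950669519184
```

View pics/z.png

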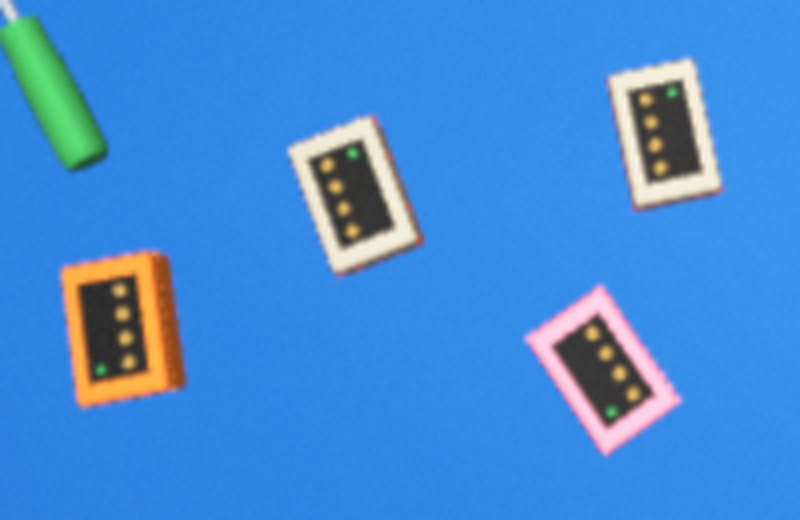

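>>> servo_tool(rows=[197,-378,-114,43,0,197,-378,-114,43,0,197,-378,-114,43,0,197,-378,-114,43,0,197,-378,-114,43,0,197,-378,-114,43,0,197,-378,-114,43,0,197,-378,-114,43,0,197,-378,-114,43,0,197,-378,-114,43,0], force=8)

```text
time_s: 1.23
tool_pos: [0.409, 0.2558, 0.1272]
tool_rot: [-68.8, 89.9, 44.0]
force: [1.2, 0.9, 0.3]
grip_width: 0.0871
```

>>> servo_tool(rows=[0,0,0,0,0])

```text
time_s: 1.32
tool_pos: [0.4113, 0.2483, 0.1255]
tool_rot: [148.5, 89.7, -99.3]
force: [0.0, -0.0, 0.2]
grip_width: 0.0871
```

>>> servo_tool(rows=[0,0,0,0,0,0,0,0,0,0])

```text
time_s: 1.48
tool_pos: [0.4083, 0.258, 0.1276]
tool_rot: [-30.1, 89.9, 82.6]
force: [0.1, 1.1, 0.1]
grip_width: 0.0871
```

```bash
cat > s.py <<'E'
from h import *
from scipy.spatial.transform import Rotation as R
o=get_obs();M=R.from_euler('xyz',o['tool_rot'],degrees=True).as_matrix()
print(o['time_s'],(o['tool_pos']*1000).round(1),"jaw",np.degrees(np.arctan2(M[1,2],M[0,2])).round(2),"down",M[:,0].round(3),o['qpos'].round(1),"F",o['force'].round(2),"w",round(o['grip_width']*1000,1))
E
python3 s.py
```

```text
1.4833 [408.3 258.  127.6] jaw 112.77 down [ 0.     0.001 -1.   ] [-41.9   2.8   6.7 114.1  -0.4  63.1  77.7] F [0.07 1.13 0.08] w 87.1
```

>>> servo_tool(rows=[13.5,-25.5,-30,0,0,13.5,-25.5,-50,0,0,13.5,-25.5,-70,0,0,13.5,-25.5,-70,0,0,13.5,-25.5,-90,0,0,13.5,-25.5,-107,0,0,13.5,-25.5,-107,0,0,13.5,-25.5,-107,0,0])

```text
time_s: 2.15
tool_pos: [0.4213, 0.2333, 0.0208]
tool_rot: [63.5, 90.0, 176.4]
force: [-0.5, 0.2, 1.0]
grip_width: 0.0876
```

```bash
python3 s.py; python3 - <<'E'
from h import *
d=read_camera("side");cv2.imwrite("pics/g1.png",cv2.resize(d["frame"][80:280,140:360],None,fx=3,fy=3))
E
```

```text
2.15 [421.3 233.3  20.8] jaw 112.92 down [-0.001  0.    -1.   ] [-39.7  10.8   8.2 119.4  -2.   49.9  82.5] F [-0.47  0.24  0.95] w 87.6
```

View pics/g1.png

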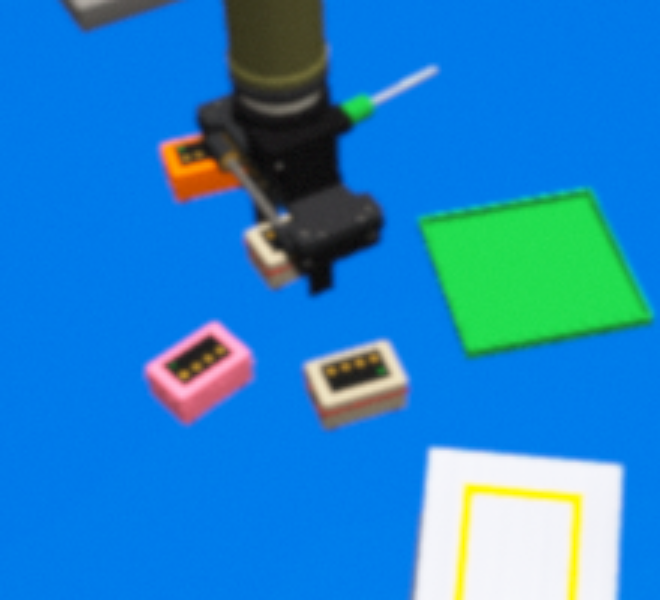

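The fingers straddle the far grey module (crop px 290,250), with the second one clear at (355,385). Closing.

>>> servo_tool(rows=[0,0,0,0,1,0,0,0,0,1,0,0,0,0,1,0,0,0,0,1,0,0,0,0,1,0,0,0,0,1,0,0,20,0,1,0,0,60,0,1,0,0,100,0,1,0,0,130,0,1], force=10)

```text
time_s: 3.03
tool_pos: [0.4224, 0.2322, 0.1532]
tool_rot: [-77.9, 89.9, 34.9]
force: [0.4, 0.6, -0.9]
grip_width: 0.0284
```

>>> servo_tool(rows=[0,0,0,0,1,0,0,0,0,1])

```text
time_s: 3.2
tool_pos: [0.4231, 0.2328, 0.1523]
tool_rot: [-75.6, 89.7, 37.2]
force: [-0.9, -0.4, 0.0]
grip_width: 0.0151
```

```bash
python3 s.py
```

```text
3.2 [423.1 232.8 152.3] jaw 112.78 down [ 0.004  0.003 -1.   ] [-40.3   1.1   8.4 112.7  -0.2  65.9  81. ] F [-0.91 -0.39  0.04] w 15.1
```

>>> servo_tool(rows=[0,0,0,0,0,0,0,0,0,0,0,0,0,0,0,0,0,0,0,0,0,0,0,0,0,0,0,0,0,0,0,0,0,0,0,0,0,0,0,0])

```text
time_s: 3.87
tool_pos: [0.4218, 0.232, 0.1501]
tool_rot: [84.1, 90.0, -163.1]
force: [0.3, -0.7, 0.7]
grip_width: 0.0605
```

```bash
python3 s.py;  python3 - <<'E'
from m import *
d=read_camera("side");cv2.imwrite("pics/g2.png",cv2.resize(d["frame"][80:280,140:360],None,fx=3,fy=3))
W=pts(d)
m=(W[...,2]>0.03)&(W[...,2]<0.045)&(np.hypot(W[...,0]-.42,W[...,1]-.231)<0.055)
print(m.sum(),rect(W[m]))
E
```

```text
3.8667 [421.8 232.  150.1] jaw 112.78 down [-0. -0. -1.] [-40.3   1.2   8.4 112.8  -0.2  65.9  81. ] F [ 0.29 -0.7   0.66] w 60.5
414 ((422.656494140625, 228.61962890625), (70.75131225585938, 51.09929656982422), 22.728652954101562)
```

View pics/g2.png

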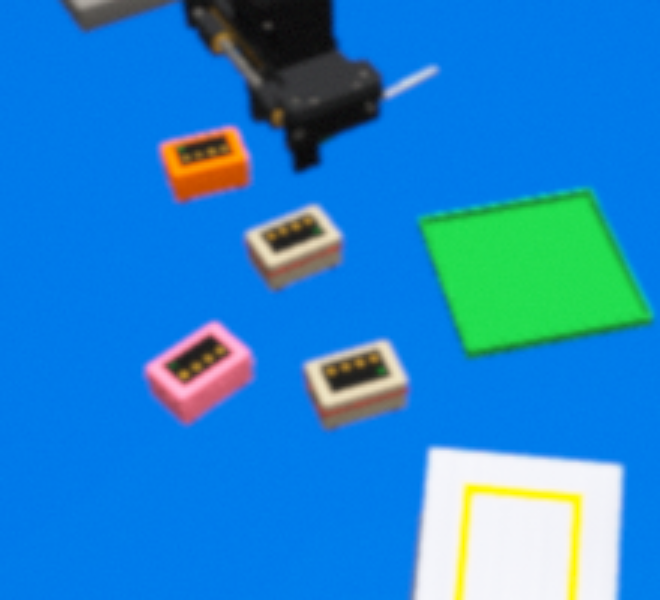

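>>> servo_tool(rows=[0,0,-40,0,0.2,0,0,-80,0,0.2,0,0,-105,0,0.2,0,0,-130,0,0.2,0,0,-130,0,0.2,0,0,-130,0,1,0,0,-130,0,1,0,0,-130,0,1,0,0,-130,0,1,0,0,-130,0,1], force=10)

```text
time_s: 4.75
tool_pos: [0.423, 0.2327, 0.0218]
tool_rot: [-77.1, 89.8, 35.7]
force: [-0.5, -0.0, 5.1]
grip_width: 0.046
```

>>> servo_tool(rows=[0,0,0,0,1,0,0,0,0,1,0,0,0,0,1])

```text
time_s: 5.0
tool_pos: [0.423, 0.2327, 0.0218]
tool_rot: [-76.6, 89.8, 36.2]
force: [-0.8, -0.9, 6.8]
grip_width: 0.0458
```

>>> servo_tool(rows=[0,0,30,0,1,0,0,70,0,1,0,0,110,0,1,0,0,130,0,1,0,0,130,0,1])

```text
time_s: 5.42
tool_pos: [0.4248, 0.2338, 0.1558]
tool_rot: [-76.6, 89.4, 36.2]
force: [0.7, 1.1, -2.1]
grip_width: 0.0462
```

```bash
python3 s.py;  python3 - <<'E'
from m import *
d=read_camera("side");cv2.imwrite("pics/g3.png",cv2.resize(d["frame"][80:280,140:360],None,fx=3,fy=3))
E
```

```text
5.4167 [424.8 233.8 155.8] jaw 112.78 down [ 0.008  0.006 -1.   ] [-40.4   0.9   8.6 112.5  -0.2  66.   81. ] F [ 0.75  1.08 -2.13] w 46.2
```

View pics/g3.png

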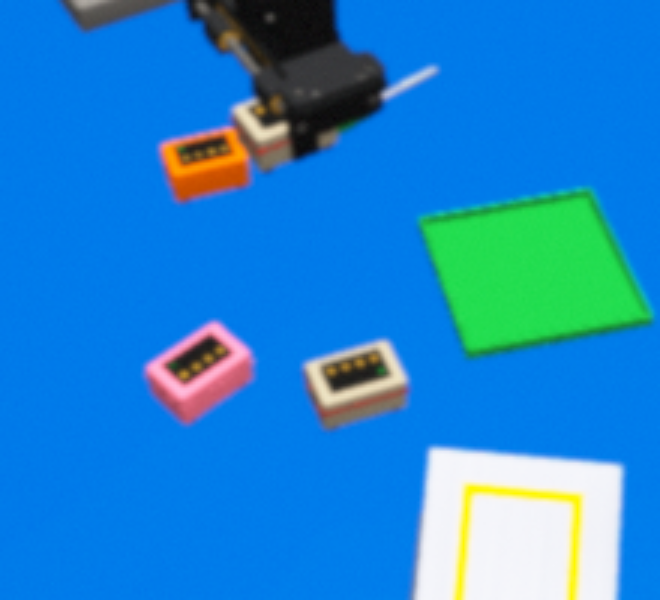

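The module is held level in the jaws (crop px 275,130). Carry it to the ramp.

>>> servo_tool(rows=[10,-35,0,-7,1,20,-65,0,-14,1,30,-95,0,-21,1,40,-125,0,-28,1,50,-150,0,-35,1,60,-175,0,-42,1,65,-200,0,-49,1,72,-220,0,-56,1,80,-240,0,-63,1,85,-260,0,-70,1])

```text
time_s: 6.3
tool_pos: [0.5058, -0.0292, 0.1481]
tool_rot: [148.4, 89.8, -169.2]
force: [-0.2, 0.6, -2.4]
grip_width: 0.0456
```

>>> servo_tool(rows=[5,-15,0,-7,1,10,-30,0,-14,1,15,-45,0,-21,1,20,-60,0,-28,1,25,-70,0,-35,1,28,-80,0,-42,1,32,-90,0,-49,1,35,-100,0,-56,1,35,-100,0,-57,1,35,-100,0,-57,1])

```text
time_s: 7.13
tool_pos: [0.5405, -0.1281, 0.1485]
tool_rot: [-162.1, 89.8, -176.3]
force: [0.5, -0.2, -2.0]
grip_width: 0.046
```

>>> servo_tool(rows=[0,0,0,0,1,0,0,0,0,1])

```text
time_s: 7.3
tool_pos: [0.5413, -0.1269, 0.1495]
tool_rot: [170.9, 89.9, 156.9]
force: [-0.0, 0.3, -2.5]
grip_width: 0.0461
```

```bash
python3 s.py;  python3 - <<'E'
from m import *
d=read_camera("side");cv2.imwrite("pics/g4.png",d["frame"])
d=read_camera("top");cv2.imwrite("pics/g4t.png",d["frame"])
E
```

```text
7.3 [ 541.3 -126.9  149.5] jaw -14.02 down [-0.001  0.001 -1.   ] [-20.1  11.4  34.4 103.9  -7.   66.9   2.4] F [-0.01  0.25 -2.49] w 46.1
```

View pics/g4.png

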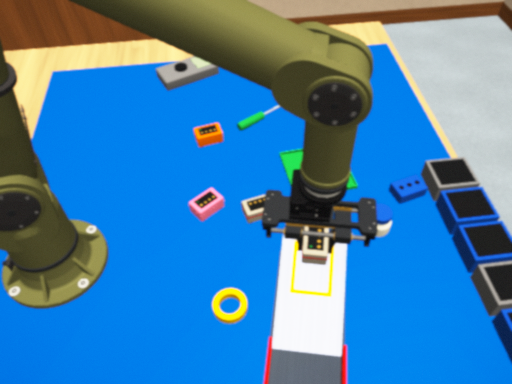

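>>> servo_tool(rows=[-1,-6,-20,0,1,-1,-6,-40,0,1,-1,-6,-46,0,1,-1,-6,-48,0,1,-1,-6,-50,0,1,-1,-6,-52,0,1,-1,-6,-54,0,1,-1,-6,-55,0,1], force=4)

```text
time_s: 8.07
tool_pos: [0.5414, -0.1339, 0.0958]
tool_rot: [13.6, 89.9, -0.6]
force: [0.2, -0.1, -2.1]
grip_width: 0.0453
```

>>> servo_tool(rows=[0,0,-1,0,1,0,0,-2,0,1,0,0,-3,0,1,0,0,-4,0,1])

```text
time_s: 8.4
tool_pos: [0.5411, -0.1344, 0.0916]
tool_rot: [-10.8, 89.9, -25.0]
force: [0.3, -1.4, 0.3]
grip_width: 0.0461
```

```bash
python3 s.py;  python3 - <<'E'
from m import *
d=read_camera("side");cv2.imwrite("pics/g5.png",cv2.resize(d["frame"][180:384,220:420],None,fx=3,fy=3))
E
```

```text
8.4 [ 541.1 -134.4   91.6] jaw -14.24 down [ 0.001 -0.    -1.   ] [-18.5  15.4  34.  107.1  -9.8  60.4   5.2] F [ 0.33 -1.45  0.29] w 46.1
```

View pics/g5.png

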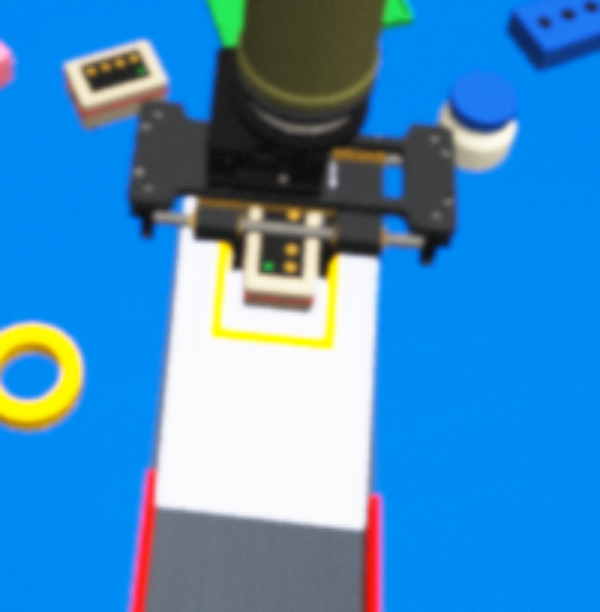

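>>> servo_tool(rows=[0,0,-1,0,1,0,0,-2,0,1,0,0,-3,0,1,0,0,-4,0,1,0,0,-4,0,1])

```text
time_s: 8.87
tool_pos: [0.5407, -0.1338, 0.087]
tool_rot: [-174.8, 90.0, 171.0]
force: [-0.4, -1.2, -0.9]
grip_width: 0.0459
```

```bash
python3 s.py;  python3 - <<'E'
from m import *
d=read_camera("side");cv2.imwrite("pics/g6.png",cv2.resize(d["frame"][180:384,220:420],None,fx=3,fy=3))
E
```

```text
8.8667 [ 540.7 -133.8   87. ] jaw -14.21 down [-0.  0. -1.] [-18.4  15.7  33.9 107.3 -10.   60.    5.3] F [-0.41 -1.2  -0.94] w 45.9
```

View pics/g6.png

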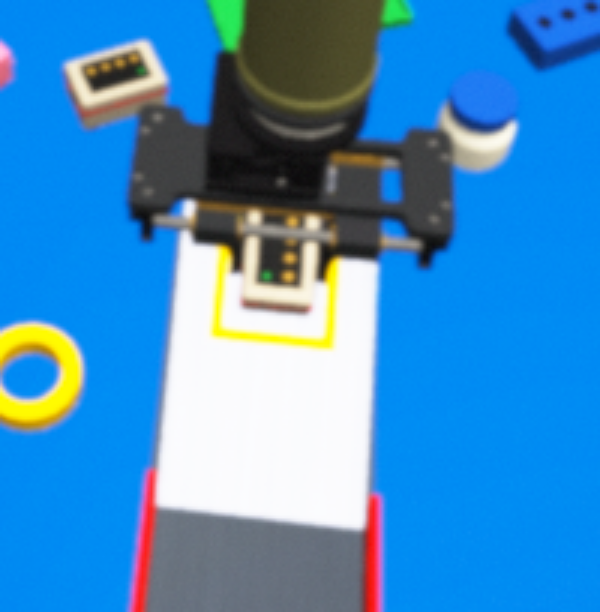

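>>> servo_tool(rows=[0,0,-1,0,1,0,0,-2,0,1,0,0,-2,0,1,0,0,-2,0,0,0,0,-2,0,0,0,0,-2,0,0,0,0,-2,0,0])

```text
time_s: 9.5
tool_pos: [0.541, -0.1338, 0.0854]
tool_rot: [28.7, 90.0, 14.5]
force: [-0.1, -0.1, 0.1]
grip_width: 0.0647
```

```bash
python3 s.py;  python3 - <<'E'
from m import *
d=read_camera("side");cv2.imwrite("pics/g7.png",cv2.resize(d["frame"][180:384,220:420],None,fx=3,fy=3))
E
```

```text
9.5 [ 541.  -133.8   85.4] jaw -14.2 down [ 0.  0. -1.] [-18.4  15.8  33.9 107.4 -10.1  59.8   5.4] F [-0.08 -0.05  0.07] w 64.7
```

View pics/g7.png

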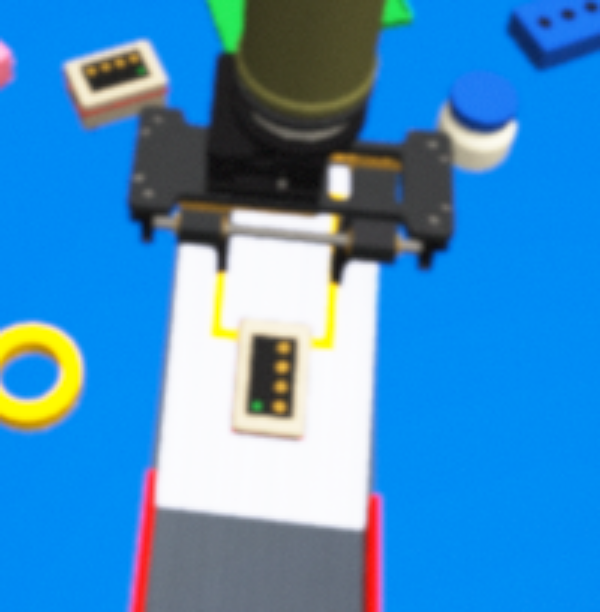

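It slides (module at crop px 270,380, below the frame). Go for the second module.

>>> servo_tool(rows=[0,0,20,0,0,0,0,50,0,0.2,-10,30,65,-7,0.2,-20,60,65,-14,0.2,-32,90,65,-21,0.2,-45,120,65,-28,0.2,-60,150,65,-35,0.2,-70,180,65,-42,0.2,-84,208,65,-49,0.2,-84,208,50,-56,0.2])

```text
time_s: 10.38
tool_pos: [0.4566, 0.0803, 0.1374]
tool_rot: [117.7, 89.7, 53.0]
force: [-0.2, -0.3, -0.3]
grip_width: 0.0695
```

>>> servo_tool(rows=[0,0,-10,-7,0.2,0,0,-10,-7,0.2,0,0,-10,-7,0.2])

```text
time_s: 10.63
tool_pos: [0.4566, 0.0737, 0.1252]
tool_rot: [-83.0, 89.9, -154.6]
force: [-0.1, -2.0, -0.3]
grip_width: 0.0694
```

```bash
python3 s.py;  python3 - <<'E'
from m import *
d=read_camera("side");cv2.imwrite("pics/g8.png",d["frame"])
W=pts(d);o=get_obs()
for r in cut_out("module_a",d):
    m=r["pixels"];print(r["score"],r["extent"],np.nanmedian(W[m],0).round(3))
E
```

```text
10.6333 [456.6  73.7 125.2] jaw -71.56 down [-0.001 -0.    -1.   ] [-3.840e+01 -2.000e-01  2.610e+01  1.173e+02  1.000e-01  6.290e+01
 -8.390e+01] F [-0.05 -2.02 -0.28] w 69.4
0.9 [206.8, 202.4, 31.5, 33.2] [0.338 0.093 0.038]
0.83 [209.8, 134.3, 31.3, 27.5] [0.355 0.331 0.038]
0.82 [307.1, 378.1, 32.0, 11.8] [ 0.491 -0.331  0.049]
0.81 [258.2, 209.4, 36.9, 26.8] [0.456 0.061 0.038]
```

View pics/g8.png

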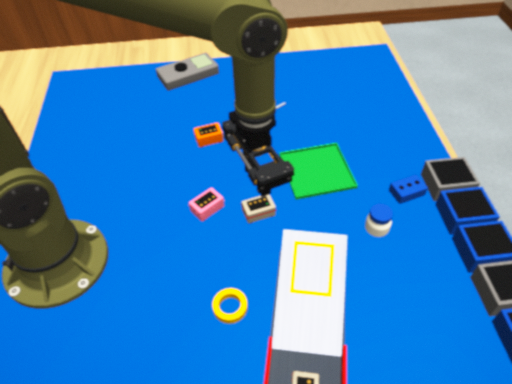

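>>> servo_tool(rows=[0,2,-10,-5.3,0.2,0,2,-40,-5.3,0.2,0,2,-55,-5.3,0.2,0,2,-75,-5.3,0.2,0,2,-104,-5.3,0.2,0,2,-104,-5.3,0.2,0,2,-104,-5.3,0.2], force=10)

```text
time_s: 11.32
tool_pos: [0.4562, 0.0752, 0.021]
tool_rot: [-73.4, 89.8, -150.5]
force: [0.8, 0.5, 0.5]
grip_width: 0.0697
```

```bash
python3 s.py
```

```text
11.3167 [456.2  75.2  21. ] jaw -77.03 down [-0.002 -0.001 -1.   ] [-37.2   9.2  26.2 122.4  -5.2  49.6 -85. ] F [0.81 0.54 0.49] w 69.7
```

>>> servo_tool(rows=[0,0,0,0,1,0,0,0,0,1,0,0,0,0,1,0,0,0,0,1,0,0,0,0,1,0,0,0,0,1,0,0,0,0,1,0,0,0,0,1])

```text
time_s: 11.98
tool_pos: [0.4577, 0.0761, 0.0223]
tool_rot: [99.3, 89.9, 22.2]
force: [-0.7, -0.3, 7.1]
grip_width: 0.0458
```

>>> servo_tool(rows=[0,0,30,0,1,0,0,70,0,1,0,0,110,0,1,0,0,130,0,1,0,0,130,0,1])

```text
time_s: 12.4
tool_pos: [0.46, 0.0769, 0.1562]
tool_rot: [101.9, 89.5, 24.8]
force: [0.9, 0.1, -1.7]
grip_width: 0.046
```

```bash
python3 s.py
```

```text
12.4 [460.   76.9 156.2] jaw -77.04 down [ 0.008  0.004 -1.   ] [-39.2  -2.2  26.2 115.2   0.9  66.2 -90.4] F [ 0.88  0.11 -1.73] w 46.0
```

>>> servo_tool(rows=[8,-22,0,7,1,17,-44,0,14,1,26,-66,0,21,1,35,-88,0,28,1,45,-110,0,35,1,55,-132,0,42,1,64,-160,0,49,1,74,-185,0,56,1,84,-209,0,63,1,84,-209,0,63,1])

```text
time_s: 13.23
tool_pos: [0.5406, -0.1393, 0.1501]
tool_rot: [-87.6, 89.7, -101.6]
force: [0.0, -1.0, -1.5]
grip_width: 0.0459
```

>>> servo_tool(rows=[0,0,0,0,1,0,0,0,0,1,0,0,0,0,1])

```text
time_s: 13.48
tool_pos: [0.5402, -0.1314, 0.1503]
tool_rot: [165.3, 89.9, 151.3]
force: [-1.3, -0.2, -2.1]
grip_width: 0.0461
```

```bash
python3 s.py
```

```text
13.4833 [ 540.2 -131.4  150.3] jaw -14.0 down [-0.002  0.001 -1.   ] [-21.7  11.6  36.7 103.9  -7.5  67.1   3.4] F [-1.27 -0.21 -2.13] w 46.1
```

>>> servo_tool(rows=[1,-1,-25,0,1,1,-1,-45,0,1,1,-1,-50,0,1,1,-1,-53,0,1,1,-1,-55,0,1,1,-1,-57,0,1,1,-1,-58,0,1,1,-1,-59,0,1,1,-1,-60,0,1], force=4)

```text
time_s: 14.23
tool_pos: [0.5422, -0.1349, 0.0921]
tool_rot: [-24.4, 89.9, -38.4]
force: [-1.4, -2.7, 1.3]
grip_width: 0.0462
```

>>> servo_tool(rows=[0,0,-1,0,1,0,0,-2,0,1,0,0,-3,0,1,0,0,-3,0,1,0,0,-3,0,1])

```text
time_s: 14.65
tool_pos: [0.542, -0.1342, 0.0883]
tool_rot: [-24.7, 90.0, -38.8]
force: [0.2, -2.6, 0.2]
grip_width: 0.0458
```

```bash
python3 s.py;  python3 - <<'E'
from m import *
d=read_camera("side");cv2.imwrite("pics/h1.png",cv2.resize(d["frame"][180:384,220:420],None,fx=3,fy=3))
E
```

```text
14.65 [ 542.  -134.2   88.3] jaw -14.06 down [ 0. -0. -1.] [-20.1  16.   36.  107.1 -10.8  60.2   6.1] F [ 0.21 -2.58  0.21] w 45.8
```

View pics/h1.png

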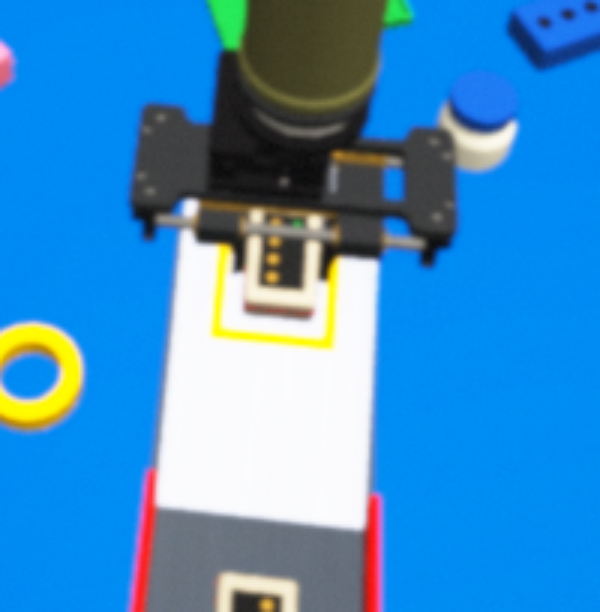

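>>> servo_tool(rows=[0,0,-1,0,1,0,0,-2,0,1,0,0,-3,0,1,0,0,-3,0,1,0,0,-3,0,0,0,0,-3,0,0,0,0,-3,0,0,0,0,-3,0,0])

```text
time_s: 15.37
tool_pos: [0.5419, -0.1334, 0.0853]
tool_rot: [113.0, 90.0, 99.0]
force: [-0.2, 0.3, -0.9]
grip_width: 0.0652
```

>>> servo_tool(rows=[0,0,0,0,0.2,0,0,0,0,0.2,0,0,0,0,0.2,0,0,0,0,0.2,0,0,0,0,0.2,0,0,0,0,0.2,0,0,0,0,0.2,0,0,0,0,0.2,0,0,0,0,0.2,0,0,0,0,0.2])

```text
time_s: 16.2
tool_pos: [0.5419, -0.134, 0.0853]
tool_rot: [-82.2, 90.0, -96.2]
force: [0.4, 0.8, -1.3]
grip_width: 0.0693
```

```bash
python3 s.py;  python3 - <<'E'
from m import *
d=read_camera("side");cv2.imwrite("pics/h2.png",cv2.resize(d["frame"][180:384,220:420],None,fx=3,fy=3))
E
```

```text
16.2 [ 541.9 -134.    85.3] jaw -14.04 down [-0. -0. -1.] [-20.1  16.2  35.9 107.3 -10.9  59.9   6.2] F [ 0.44  0.8  -1.3 ] w 69.3
```

View pics/h2.png

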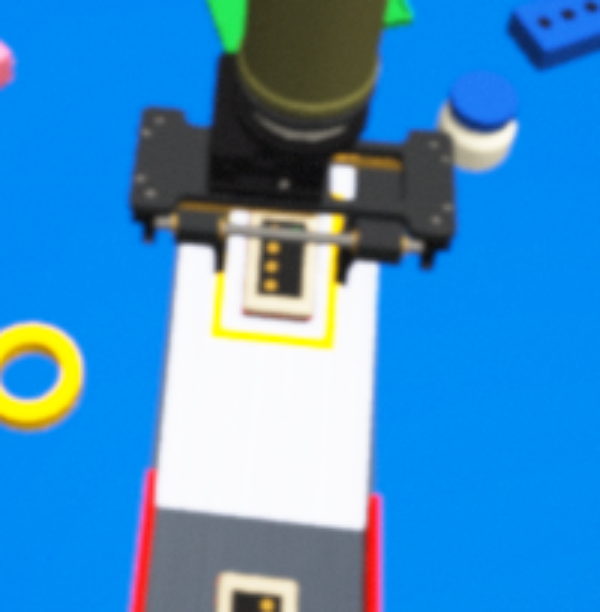

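>>> servo_tool(rows=[0,0,20,0,0.2,0,0,60,0,0.2,0,0,90,0,0.2,0,0,90,0,0.2,0,0,90,0,0.2,0,0,90,0,0.2])

```text
time_s: 16.75
tool_pos: [0.5415, -0.1338, 0.1749]
tool_rot: [158.0, 90.0, 144.0]
force: [-1.7, -0.3, -0.1]
grip_width: 0.0695
```

```bash
python3 s.py;  python3 - <<'E'
from m import *
d=read_camera("side");cv2.imwrite("pics/h3.png",cv2.resize(d["frame"][180:384,220:420],None,fx=3,fy=3))
W=pts(d)
c=np.array([.543,-.127]);a=np.radians(-104);ex=np.array([np.cos(a),np.sin(a)]);ey=np.array([-ex[1],ex[0]])
for r in cut_out("module_a",d):
    q=W[r["pixels"]];q=q[~np.isnan(q).any(1)];X=(q[:,:2]-c)@ex;Y=(q[:,:2]-c)@ey
    h=q[:,2]-(.0646-X*np.tan(np.radians(20)));n=h*np.cos(np.radians(20))
    if abs(np.median(X))<.08:
        t=n>.033;print("normal h",np.percentile(n,[2,50,98]).round(4),"X",np.percentile(X[t],[1,99]),"Y",np.percentile(Y[t],[1,99]))
        R=cv2.minAreaRect((np.c_[X[t],Y[t]]*1000).astype(np.float32));print(R)
E
```

```text
16.75 [ 541.5 -133.8  174.9] jaw -14.03 down [-0.  0. -1.] [-22.   10.4  37.2 102.1  -6.7  69.7   3. ] F [-1.7  -0.29 -0.11] w 69.5
normal h [0.012  0.0391 0.0424] X [-0.01533793  0.04850493] Y [-0.0212773  0.0236145]
((15.753740310668945, 1.174844741821289), (67.37749481201172, 46.013023376464844), 0.16962426900863647)
```

View pics/h3.png

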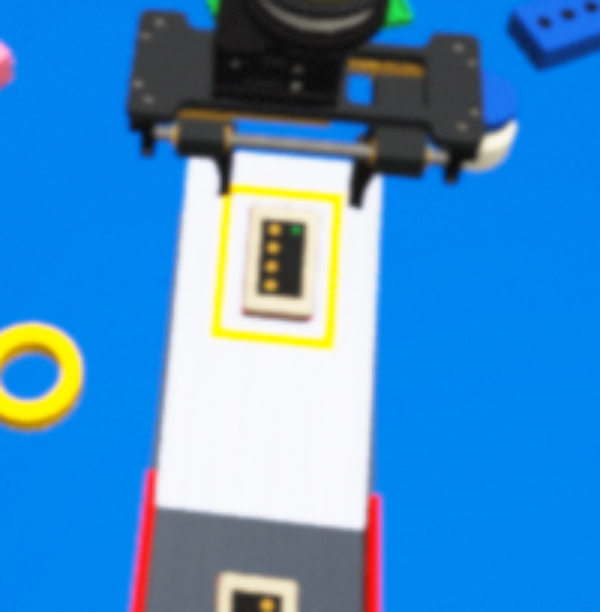

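The second module stays flush inside the frame (crop px 278,260; underside centre about 3 mm from the frame centre) 1.4 s after release, so this is the gripping one. Regrasp it.

>>> servo_tool(rows=[0,0,-40,0,0.2,0,0,-70,0,0.2,0,0,-87,0,0.2,0,0,-87,0,0.2,0,0,-87,0,1,0,0,-87,0,1,0,0,-87,0,1,0,0,-87,0,1,0,0,-87,0,1,0,0,-87,0,1], force=10)

```text
time_s: 17.68
tool_pos: [0.5425, -0.1342, 0.0895]
tool_rot: [15.9, 89.9, 1.9]
force: [-0.4, -0.1, 4.6]
grip_width: 0.0459
```

>>> servo_tool(rows=[0,0,0,0,1,0,0,0,0,1,0,0,20,0,1,0,0,50,0,1,0,0,80,0,1,0,0,80,0,1])

```text
time_s: 18.18
tool_pos: [0.5452, -0.135, 0.1739]
tool_rot: [10.6, 89.5, -3.4]
force: [1.5, -0.6, -1.9]
grip_width: 0.0462
```

```bash
python3 s.py;  python3 - <<'E'
from m import *
d=read_camera("side");cv2.imwrite("pics/h4.png",cv2.resize(d["frame"][180:384,220:420],None,fx=3,fy=3))
d=dict(np.load("top0.npz"));W=pts(d);h=cv2.cvtColor(d["frame"],cv2.COLOR_BGR2HSV)
m=(h[...,0]>50)&(h[...,0]<75)&(h[...,1]>120)&(W[...,0]>.5)&(abs(W[...,1]-.19)<.12)
print(rect(W[m]))
E
```

```text
18.1833 [ 545.2 -135.   173.9] jaw -14.06 down [ 0.009 -0.001 -1.   ] [-22.1  10.5  37.4 102.1  -6.9  69.1   3.2] F [ 1.46 -0.59 -1.94] w 46.2
((621.9983520507812, 192.5655059814453), (160.87969970703125, 157.60311889648438), 5.81774377822876)
```

View pics/h4.png

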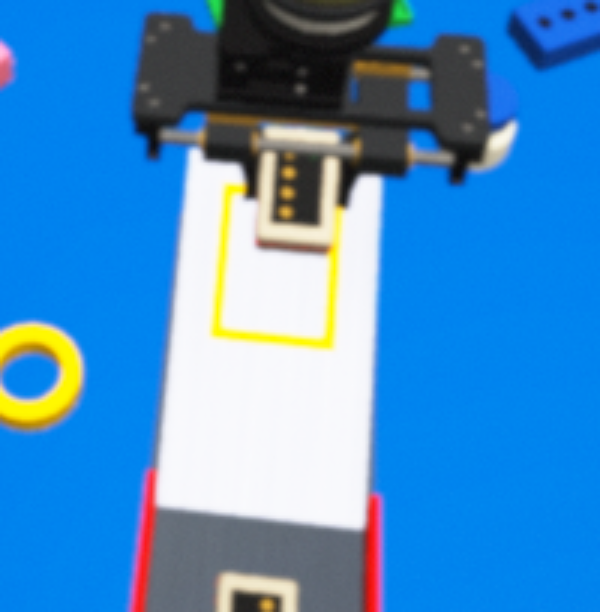

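>>> servo_tool(rows=[8,25,0,3,1,17,60,0,6,1,26,97,0,9,1,35,135,0,12,1,44,172,0,15,1,53,210,0,16,1,62,247,0,16,1,70,285,0,16,1,80,315,0,16,1,80,327,0,16,1])

```text
time_s: 19.07
tool_pos: [0.621, 0.2002, 0.1656]
tool_rot: [138.3, 89.8, 140.7]
force: [-0.1, 0.8, -2.0]
grip_width: 0.0457
```

>>> servo_tool(rows=[0,0,-20,0,1,0,0,-50,0,1,0,0,-80,0,1,0,0,-100,0,1,0,0,-110,0,1,0,0,-110,0,1])

```text
time_s: 19.57
tool_pos: [0.6189, 0.1917, 0.0541]
tool_rot: [-157.4, 89.6, -155.4]
force: [0.2, -0.1, -1.0]
grip_width: 0.0456
```

```bash
python3 s.py;  python3 - <<'E'
from m import *
d=read_camera("side");cv2.imwrite("pics/h5.png",cv2.resize(d["frame"][80:260,230:430],None,fx=3,fy=3))
E
```

```text
19.5667 [618.9 191.7  54.1] jaw 1.93 down [-0.007 -0.003 -1.   ] [-37.9  27.6  23.5  94.7 -12.1  60.7  -8.8] F [ 0.22 -0.06 -0.95] w 45.6
```

View pics/h5.png

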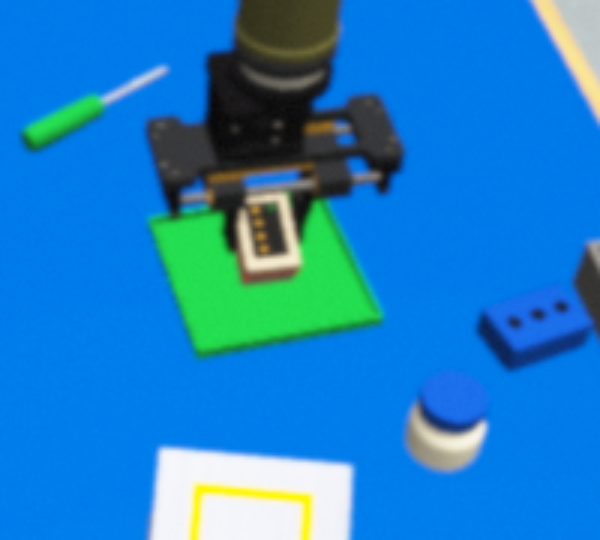

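>>> servo_tool(rows=[0,0,-8,0,1,0,0,-14,0,1,0,0,-17,0,1,0,0,-19,0,1,0,0,-21,0,1,0,0,-23,0,1,0,0,-24,0,1,0,0,-25,0,1,0,0,-26,0,1,0,0,-26,0,1], force=4)

```text
time_s: 20.45
tool_pos: [0.6222, 0.1928, 0.0323]
tool_rot: [-23.7, 90.0, -21.8]
force: [1.5, 2.2, 2.3]
grip_width: 0.0459
```

```bash
python3 s.py;  python3 - <<'E'
from m import *
d=read_camera("side");cv2.imwrite("pics/h6.png",cv2.resize(d["frame"][80:260,230:430],None,fx=3,fy=3))
E
```

```text
20.45 [622.2 192.8  32.3] jaw 1.96 down [ 0.001 -0.    -1.   ] [-37.5  29.1  23.   95.4 -12.9  58.2  -8.3] F [1.48 2.24 2.29] w 45.9
```

View pics/h6.png

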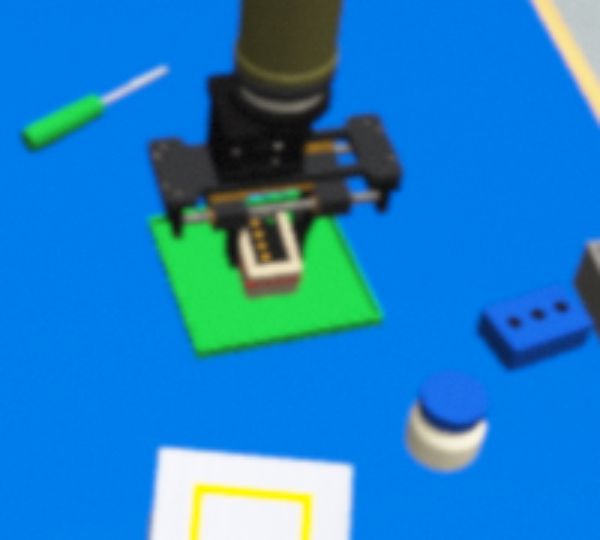

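>>> servo_tool(rows=[0,0,-1,0,1,0,0,-2,0,1,0,0,-3,0,1,0,0,-4,0,1,0,0,-5,0,1,0,0,-5,0,1,0,0,-5,0,1])

```text
time_s: 21.08
tool_pos: [0.6218, 0.1926, 0.0274]
tool_rot: [-131.6, 90.0, -129.6]
force: [-1.3, -0.8, 5.1]
grip_width: 0.046
```

>>> servo_tool(rows=[0,0,0,0,0.2,0,0,0,0,0.2,0,0,0,0,0.2,0,0,0,0,0.2,0,0,0,0,0.2])

```text
time_s: 21.5
tool_pos: [0.6217, 0.1927, 0.027]
tool_rot: [-134.5, 90.0, -132.6]
force: [0.3, -0.5, 0.2]
grip_width: 0.0672
```

>>> servo_tool(rows=[0,0,20,0,0.2,0,0,60,0,0.2,0,0,100,0,0.2,0,0,140,0,0.2,-20,30,170,0,0.2,-40,60,170,0,0.2,-60,90,170,0,0.2,-80,120,170,0,0.2,-80,120,170,0,0.2,-80,120,170,0,0.2])

```text
time_s: 22.33
tool_pos: [0.5397, 0.3163, 0.1971]
tool_rot: [134.4, 89.9, 136.7]
force: [-0.2, -1.4, -1.2]
grip_width: 0.0694
```

```bash
python3 s.py;  python3 - <<'E'
from m import *
c=np.array([.543,-.127]);a=np.radians(-104);ex=np.array([np.cos(a),np.sin(a)]);ey=np.array([-ex[1],ex[0]])
for n in("side","top"):
    d=read_camera(n);cv2.imwrite(f"pics/i_{n}.png",d["frame"])
    W=pts(d)
    for r in cut_out("module_a",d):
        q=W[r["pixels"]];q=q[~np.isnan(q).any(1)];t=q[q[:,2]>.03]
        print(n,r["score"],r["extent"],np.median(q,0).round(3),rect(t) if len(t)>5 else 0)
        if q[:,0].mean()>.56 and len(t)>20:
            A=np.c_[t[:,:2]-t[:,:2].mean(0),np.ones(len(t))];k=t[:,2]>.036;print(" tray-module z",np.percentile(q[:,2],[5,50,95]),"slope deg",np.degrees(np.linalg.lstsq(A[k],t[k,2],rcond=None)[0][:2]))
        if q[:,1].mean()<-.2:
            print(" ramp frame X",np.percentile((q[:,:2]-c)@ex,[2,98]),"Y",np.percentile((q[:,:2]-c)@ey,[2,98]),"z",np.percentile(q[:,2],[5,50,95]))
E
```

```text
22.3333 [539.7 316.3 197.1] jaw 2.32 down [-0.001  0.001 -1.   ] [-50.4  17.   21.7  90.5  -6.5  73.8 -25.5] F [-0.19 -1.4  -1.15] w 69.4
side 0.95 [207.9, 137.1, 27.2, 24.9] [0.355 0.33  0.038] ((352.4854431152344, 344.06817626953125), (69.05887603759766, 48.49590301513672), 12.3716402053833)
side 0.66 [205.3, 204.4, 36.6, 33.4] [0.339 0.092 0.038] ((338.3001708984375, 99.69290924072266), (70.49075317382812, 44.31291198730469), 36.60832595825195)
side 0.61 [305.0, 377.1, 26.4, 13.7] [ 0.49  -0.332  0.049] ((491.0985107421875, -331.6039733886719), (21.362958908081055, 44.34307098388672), 76.71199035644531)
 ramp frame X [0.2009138  0.22133351] Y [-0.02196938  0.01963468] z [0.04671873 0.04914161 0.05124101]
side 0.58 [319.1, 166.5, 24.9, 27.6] [0.619 0.175 0.042] ((621.8074340820312, 190.23324584960938), (46.014041900634766, 76.01314544677734), 1.8738646507263184)
 tray-module z [0.01582362 0.04233175 0.04591111] slope deg [1.3330652  1.45479176]
top 0.77 [119.6, 253.0, 31.8, 40.2] [0.352 0.344 0.038] ((352.2744140625, 347.3544921875), (70.02384948730469, 46.37287139892578), 13.0579833984375)
top 0.72 [461.8, 193.2, 47.0, 37.4] [ 0.482 -0.345  0.048] ((485.1583557128906, -352.1132507324219), (71.5628433227539, 47.11157989501953), 75.90870666503906)
 ramp frame X [0.197477   0.26476197] Y [-0.02490639  0.02011245] z [0.021292   0.04818158 0.05104098]
top 0.66 [240.3, 264.3, 36.1, 38.4] [0.335 0.104 0.039] ((336.5058898925781, 104.31914520263672), (70.02579498291016, 45.76646423339844), 35.66547393798828)
top 0.6 [204.9, 126.3, 33.3, 24.3] [0.617 0.19  0.043] ((621.3772583007812, 190.29501342773438), (47.72365951538086, 68.79029083251953), 0.5507174730300903)
 tray-module z [0.02651985 0.04256724 0.04504312] slope deg [0.95300284 0.32156519]
```

View pics/i_side.png

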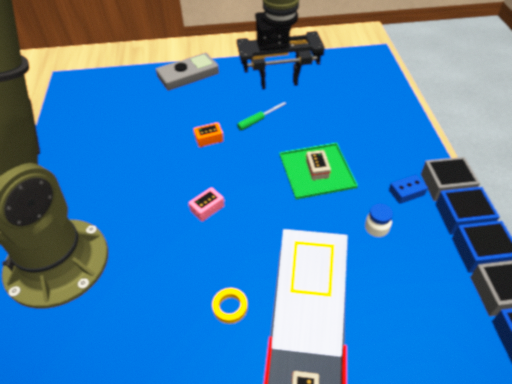

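View pics/i_top.png

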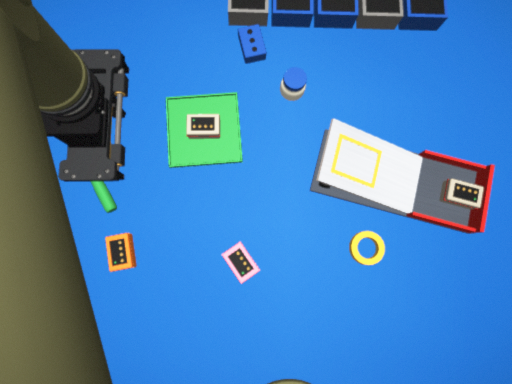

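Top view: the gripping module stands flat in the green tray at (203,125), and the slider rests in the red catch tray at (464,193). The arm is clear of both.

```bash
python3 -c "
from cell import *
print(sign_off())"; python3 s.py
```

```text
the job is handed in; nothing more can be done
None
the job is handed in; nothing more can be done
```

I tried both grey modules on the start frame and sorted them, then handed the job in after about 22 s of the 72 s. No verdict was reported back.

- **Sliding module:** the first module slid off as soon as it was released and ran into the red catch tray by itself. My last check put its centre at about x = 0.23 m and y = 0 in the ramp frame. Its top was at about 48 mm, which fits it standing on the 10 mm floor.
- **Gripping module:** the second module stayed flush inside the frame for about 1.4 s after release, roughly 3 mm from the frame's centre. I then moved it to the green tray. It ended within about 3 mm of the tray's centre, with its top at about 42.5 mm (expected 42) and a tilt of about 1–2° (limit 6°).

**Problems along the way:**
- My first grasp failed because the fingers were still closing when I lifted. The module had not moved, and the second try held it.
- The side camera read the module in the green tray as 76 mm long, because part of its side face was counted. The top camera read 69 mm, and both cameras agreed on where it stood.

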